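Close up the row of battery cells on the oven shelf

ROBOT

A 6-joint arm with a two-finger parallel gripper is mounted at the origin on the work surface. World frame = base frame: x ahead of the robot, y to its left, z up, the work surface at z = 0. Lengths are in m, angles in rad, forces in N, time in s.
With the tool pointing down it reaches from about 0.375 to 0.9 m from the base axis. Payload 3.1 kg.
Tool frame: the origin (TCP) lies on the front face of the gripper's body, between the roots of the fingers; the fingertips stand 73 mm ahead of it and the grasp point (between the pads) lies 54 mm ahead of it; z points along the fingers, y is the line along which they close (so a half turn about z gives the same grasp; the last joint's range is limited). The gripper opens to 85 mm and grips with 20 to 120 N. Pads are 22 mm wide; open, the fingers measure 114 mm over their backs; the gripper's body (76 mm by 85 mm) begins 54 mm behind the grasp point. The pads swing forward as they close: fully open they stand 13 mm farther back than shut.
Start: joints at [-1.5, 0.527, 1.433, -0, 1.181, -0.178], TCP at [0.154, -0.606, 0.304] pointing down, gripper open.
Joint ranges: [-3.08, 3.08], [-0.75, 2.2], [0.22, 2.44], [-1.43, 4.57], [0, 2.65], [-2.85, 2.85]. Speed limits (rad/s): [2.79, 2.79, 3.14, 3.14, 3.14, 3.14].

INTERFACE

Orientations are given as a rotation vector (axis times angle).
In Python, from bench import ctrl gives the robot as it stands.
- The arm moves only by the tool step_arm, never from a script. Its argument "commands" is a list that holds one entry, the list of rows, each a list of 7 numbers: the finger opening in m, from 0 to 0.0854, then the shift along the tool's x, y, z in m, then the turn, a rotation vector about the tool's x, y, z in units of 5 degrees (1.0 is 5 degrees). In form: [[[hand, x, y, z, rx, ry, rz], ...]]. A call has 1 to 12 rows; each row is the pose to reach, as a shift and turn from the pose commanded when the call began, along the tool's axes at that moment; what a row does not reach only later rows make up. A row lasts 1/10 s, in which the tool goes at most 50 mm and 8.59 degrees, less where a joint would pass 70% of its speed; a pose out of reach is approached as far as the arm can. A call with a gripper value outside its range is refused whole. The fingers move at their own pace and stop on an object; "newtons" is the grip in N (left out, the last holds). Time passes only in rows, so rows that repeat a pose let the fingers close. It gives the time, the measured TCP pose, the force, the opening and the grip force at its end, in the units of the state.
- ctrl.get_state(): the state, without advancing time (a new reading comes with each control period).
- ctrl.grab_frame(name): name is "side" or "top" or "wrist"; returns the picture (420x560x3 uint8, red, green, blue); there is no depth.
- ctrl.get_calibration(name): a dict with "camera_matrix" (3x3 intrinsics, pixels), "eye" and "rotation" of the camera in the world. Camera axes: x right, y up, looking along -z (the intrinsics and any distortion apply to the point x, -y, -z); pixel columns grow to the right and rows downward; lengths in m; the calibration is good to about 2 mm. A picture is of the moment at which its call begins: read the wrist's pose just before it. get_calibration takes no time and is no camera call; for the wrist camera it gives the pose at the moment of the call.
- ctrl.job_done(): hands the job in; it is judged then, once.
The state is a dict: "time_s": time; "joint_pos": joint angles; "qd": joint speeds; "joint_efforts": joint torques, N m; "ee_pos": TCP position; "orientation": TCP orientation; "contact_force": force on the tool from outside, world axes, zero at the start; "ft_torque": the same for the moment, N m; "gripper_width": finger opening in m; "finger_force": force on a finger pad.
Only numpy, scipy, OpenCV 4.12 (cv2) and the standard library are available. Lean on these libraries where they do the work, as an engineer would, in place of code of your own. Each camera call takes 0.05 s, during which the arm holds its last target. There are 200 camera calls.

TASK

Make up the row of four battery cells on the oven shelf: add the cell that stands on the bench and the one that lies on its side, so that all four stand upright, studs up, broad face to broad face and in line with the end plate along the middle of the shelf, and slide the row up against the end plate until no gap is left anywhere. Cells differ in thickness, so feel for when the row is closed and do not ram it; knock no standing cell over and leave the other things on the bench where they are.

Things in the scene. Friction and masses are not known exactly. Their poses are not given: they have to be found in the camera images.
- shelf: sheet-steel oven shelf fixed on the bench: 130 mm deep (its x), 360 mm long (its y), flat top 45 mm above the bench. Origin at bench height under its middle; z up, x away from the robot (turned by up to 0.12 rad), y along the shelf to its left end. The end plate is near its right end. The row runs along y on the middle line (x = 0). A cell slides on it at 1.5 to 3 N
- end_plate: bent-steel end plate fixed on the shelf near its right (-y) end: 64 mm wide like a cell, 85 mm high, 3 mm thick, foot and braces on its far side. Origin at shelf-top height in the middle of the upright face that the row is pushed against; that face looks to the shelf's +y and lies at shelf y = -150 mm
- cell_a: battery cell, flat-sided case 64 mm wide (its x), 108 mm tall (its z), 30 to 38 mm thick (its y; differs from cell to cell, not given); white sleeve, bare top with two round studs 6 mm high, 42 mm apart; about 0.4 kg. Origin: centre of the case; z points to the studs; either face may look either way. Starts standing on the shelf, up to 40 mm clear of the end plate
- cell_b: battery cell, flat-sided case 64 mm wide (its x), 108 mm tall (its z), 30 to 38 mm thick (its y; differs from cell to cell, not given); white sleeve, bare top with two round studs 6 mm high, 42 mm apart; about 0.4 kg. Origin: centre of the case; z points to the studs; either face may look either way. Starts standing on the shelf beside the first, a gap between
- cell_c: battery cell, flat-sided case 64 mm wide (its x), 108 mm tall (its z), 30 to 38 mm thick (its y; differs from cell to cell, not given); white sleeve, bare top with two round studs 6 mm high, 42 mm apart; about 0.4 kg. Origin: centre of the case; z points to the studs; either face may look either way. Starts standing on the bench between robot and shelf
- cell_d: battery cell, flat-sided case 64 mm wide (its x), 108 mm tall (its z), 30 to 38 mm thick (its y; differs from cell to cell, not given); white sleeve, bare top with two round studs 6 mm high, 42 mm apart; about 0.4 kg. Origin: centre of the case; z points to the studs; either face may look either way. Starts lying on a broad face on the bench to the right, studs to the robot's right within 0.5 rad
- reagent_bottle: bystander: amber bottle 64 mm across, 140 mm tall, stands on the bench between robot and shelf; origin under its middle
- wash_bottle: bystander: white squeeze bottle with red cap and bent spout, 72 mm across, 190 mm tall, behind the shelf; origin under its middle
- beaker: bystander: glass beaker 76 mm across, 95 mm tall, behind the shelf to the right; origin under its middle
- multimeter: bystander: hand multimeter 190 x 90 x 49 mm lying left of the shelf; origin under its middle
- screwdriver: bystander: screwdriver 190 mm long lying near the robot; origin about its middle
- sample_tin: bystander: plain steel tin 68 mm across, 75 mm tall, near the robot on the left; origin under its middle
There are look-alikes about, which are no part of the job. What is shaped like the cell_a but purple or yellow is not meant.

How it is judged:
By the outcome, as a careful person would: the job done as asked, in the order asked, and still so for the second after the job is handed in, with the robot touching nothing.
It also fails if it takes over 66 s, if anything falls off the work surface, if the arm or the gripper's body presses on something with over 40 N, if the wrist force passes 120 N, or if a joint passes its speed limit or range.

## Working session

There is one attempt and no reset: what is moved stays moved. The work goes in short steps, Python scripts to look and compute and a tool call to move; the robot and the scene stay as the last step left them, time stands still between calls to the robot, and variables do not carry over. Pictures are saved under pics/ and viewed, at most 10 in all, crops included, and the job is handed in when it is done.

Besides the shell and the picture viewer there is one more tool, called after "Emit:" as name(argument=value, ...) on one line, values as JSON. step_arm: Moves the arm, as the interface text tells. Its arguments: {"type":"object","properties":{"commands":{"type":"array","items":{"type":"array","items":{"type":"array","items":{"type":"number"}}}},"newtons":{"type":"number"}},"required":["commands"]}

```bash
mkdir -p pics; ls; python3 - <<'E'
from bench import ctrl
import cv2
s=ctrl.get_state();print({k:s[k] for k in('time_s','ee_pos','orientation','contact_force','gripper_width')})
for n in('top','side'):
    f=ctrl.grab_frame(n);cv2.imwrite(f'pics/{n}0.png',f[:,:,::-1]);c=ctrl.get_calibration(n);print(n,c)
E
```

```text
pics
{'time_s': 0.0, 'ee_pos': array([ 0.15388436, -0.60517047,  0.30292557]), 'orientation': array([-3.11515151e+00, -3.89455652e-01, -2.04769527e-04]), 'contact_force': array([ 1.06616861,  0.62414626, -1.13962977]), 'gripper_width': 0.08536974051845547}
top {'camera_matrix': array([[522.99347073,   0.        , 279.77946521],
       [  0.        , 522.99347073, 208.89655318],
       [  0.        ,   0.        ,   1.        ]]), 'eye': array([0.43955494, 0.03804554, 1.56918763]), 'rotation': array([ 0.06198206, -0.0689118 , -1.57150702])}
side {'camera_matrix': array([[406.18609133,   0.        , 283.92038014],
       [  0.        , 406.18609133, 208.34721848],
       [  0.        ,   0.        ,   1.        ]]), 'eye': array([ 0.38046682, -0.47564535,  0.81693356]), 'rotation': array([ 0.64293057, -0.12562211, -0.34568735])}
```

View pics/top0.png

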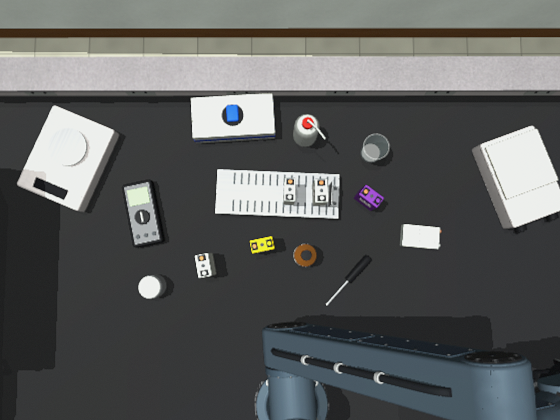

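View pics/side0.png

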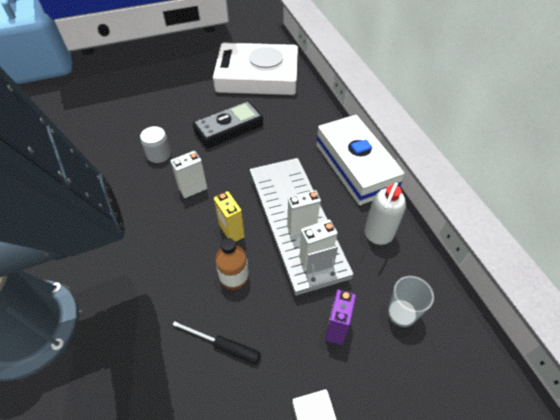

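Top view: shelf (216–340, 170–218), a (321,190) and b (290,190) on it; cell_c candidates: white (204,265) with studs vs. yellow (262,244), purple (370,196), tin (151,287). cell_d: white lying (421,237); the boxes at (515,175), (233,117) and (70,157) are too large. I'll check this in one close crop.

```bash
cat > h.py <<'E'
import numpy as np,cv2
from scipy.spatial.transform import Rotation as R
from bench import ctrl
def ray(c,u,v):
    K=c['camera_matrix'];d=np.array([(u-K[0,2])/K[0,0],-(v-K[1,2])/K[1,1],-1.])
    return np.array(c['eye']),R.from_rotvec(c['rotation']).apply(d) if np.shape(c['rotation'])==(3,) else np.array(c['rotation'])@d
def onz(c,u,v,z):
    e,d=ray(c,u,v);return e+d*(z-e[2])/d[2]
def px(c,p):
    r=R.from_rotvec(c['rotation']).inv().apply(np.array(p)-c['eye']);K=c['camera_matrix']
    return K[0,2]-K[0,0]*r[0]/r[2],K[1,2]+K[1,1]*r[1]/r[2]
E
python3 - <<'E'
from h import *
f=cv2.imread('pics/top0.png');c=ctrl.get_calibration('top')
cv2.imwrite('pics/crop1.png',cv2.resize(f[155:290,185:450],None,fx=3,fy=3,interpolation=cv2.INTER_CUBIC))
m=(f.min(2)>150).astype(np.uint8)
for n,(x0,x1,y0,y1),z in(('c',(190,220,245,285),.108),('d',(395,445,220,255),.034),('shelf',(205,345,160,225),.045)):
    s=np.zeros_like(m);s[y0:y1,x0:x1]=m[y0:y1,x0:x1]
    cs,_=cv2.findContours(s,0,2);k=max(cs,key=cv2.contourArea)
    r=cv2.minAreaRect(np.array([onz(c,*p[0],z)[:2]*1000 for p in k],np.float32));print(n,r,cv2.boundingRect(k))
    for p in cv2.boxPoints(cv2.minAreaRect(k)): print(p,onz(c,*p,z).round(4))
E
```

```text
c ((405.26171875, 245.42510986328125), (64.6688003540039, 38.652427673339844), 10.983989715576172) (195, 253, 17, 25)
[193.88    254.84001] [0.4337 0.2706 0.108 ]
[207.608   252.34404] [0.4406 0.2325 0.108 ]
[211.79999 275.40002] [0.3768 0.2203 0.108 ]
[198.07199 277.896  ] [0.37   0.2583 0.108 ]
d ((486.6695556640625, -383.1414794921875), (109.60167694091797, 65.7364730834961), 84.7013168334961) (402, 224, 38, 25)
[401.123   245.64755] [ 0.4591 -0.3244  0.034 ]
[403.14758 223.37708] [ 0.5244 -0.3317  0.034 ]
[440.74597 226.7951 ] [ 0.5142 -0.4422  0.034 ]
[438.72137 249.06558] [ 0.4489 -0.4344  0.034 ]
shelf ((612.838134765625, 39.85054016113281), (358.8492431640625, 131.47059631347656), 87.47086334228516) (215, 169, 124, 50)
[214.57437 213.00314] [0.5551 0.2217 0.045 ]
[216.46951 168.46677] [0.6865 0.2172 0.045 ]
[338.88614 173.676  ] [ 0.6706 -0.1429  0.045 ]
[336.991   218.21237] [ 0.5393 -0.1359  0.045 ]
```

View pics/crop1.png

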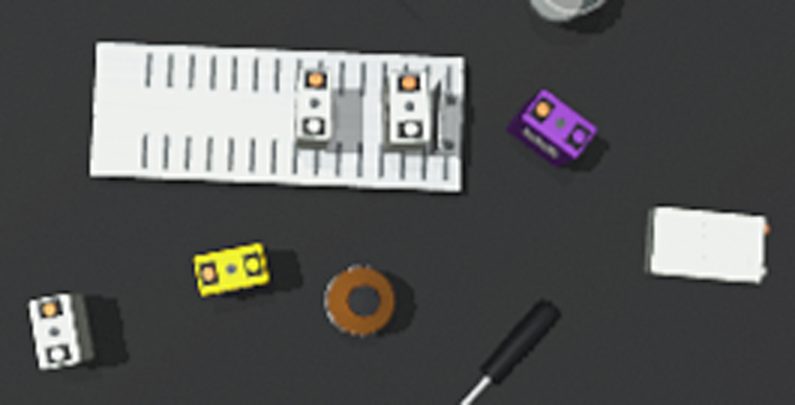

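Crop: c is the white standing cell at (204,265) with studs, d the white one lying at (421,237), studs to the right (766,228 in crop). a's studs are at crop (409,83)/(409,129) and b's at (316,79)/(313,126). Yellow and purple are excluded.

```bash
cat >> h.py <<'E'
S0=np.array([.6128,.0399]);SA=-.0441
def toshelf(p):
    d=np.array(p)[:2]-S0;ca,sa=np.cos(SA),np.sin(SA);return np.array([ca*d[0]+sa*d[1],-sa*d[0]+ca*d[1]])
def fromshelf(x,y):
    ca,sa=np.cos(SA),np.sin(SA);return S0+np.array([ca*x-sa*y,sa*x+ca*y])
def pose(psi,tilt=0):
    # tool y at world angle psi, tool z down; tilt about tool y (rad), + tips z toward tool +x
    y=np.array([np.cos(psi),np.sin(psi),0]);z=np.array([0,0,-1.]);x=np.cross(y,z)
    return R.from_matrix(np.c_[x,y,z])*R.from_euler('y',tilt)
def rows(*goals):
    s=ctrl.get_state();p=np.array(s['ee_pos']);r=R.from_rotvec(s['orientation'])
    for g,q in goals:
        print(np.r_[r.inv().apply(np.array(g)-p).round(4),(np.degrees((r.inv()*q).as_rotvec())/5).round(2)].tolist())
def st():
    s=ctrl.get_state();print('t',round(s['time_s'],2),'p',np.round(s['ee_pos'],4),'F',np.round(s['contact_force'],1),'w',round(s['gripper_width'],4),'ff',s['finger_force'],'j',np.round(s['joint_pos'],2))
    m=R.from_rotvec(s['orientation']).as_matrix();print('y ang',round(np.arctan2(m[1,1],m[0,1]),4),'z',m[:,2].round(4))
E
python3 - <<'E'
from h import *
c=ctrl.get_calibration('top')
for n,ps in(('a',[(409,83),(409,129)]),('b',[(316,79),(313,126)]),('c',[(50,310),(58,354)])):
    P=[onz(c,185+u/3-.33,155+v/3-.33,.159 if n!='c' else .114) for u,v in ps];print(n,P[0].round(4),P[1].round(4),np.linalg.norm(P[0]-P[1]).round(4),'mid',(P[0]+P[1])[:2]/2,'shelf',toshelf(P[0]).round(4),toshelf(P[1]).round(4))
print(fromshelf(0,-.15))
rows(([.42,-.36,.3],pose(-.6)),([.5,.05,.3],pose(-.1)),([.405,.245,.26],pose(.19)))
E
```

```text
a [ 0.6296 -0.0805  0.159 ] [ 0.5877 -0.0801  0.159 ] 0.0419 mid [ 0.60863914 -0.08030675] shelf [ 0.0221 -0.1195] [-0.0198 -0.121 ]
b [0.6334 0.0038 0.159 ] [0.5905 0.0066 0.159 ] 0.0429 mid [0.61194496 0.00520807] shelf [ 0.0221 -0.0352] [-0.0208 -0.0342]
c [0.425  0.2489 0.114 ] [0.3846 0.2412 0.114 ] 0.0411 mid [0.40479344 0.24505132] shelf [-0.1969  0.2006] [-0.2368  0.191 ]
[ 0.60618714 -0.10995416]
[0.3183, -0.1722, 0.0035, -0.02, -0.01, -8.27]
[0.4968, -0.5498, 0.0043, -0.02, -0.02, -14.0]
[0.4527, -0.7622, 0.0447, -0.02, -0.02, -17.33]
```

Emit:
step_arm(commands=[[[0.085,0.318,-0.172,0,0,0,-8.27],[0.085,0.318,-0.172,0,0,0,-8.27],[0.085,0.318,-0.172,0,0,0,-8.27],[0.085,0.318,-0.172,0,0,0,-8.27],[0.085,0.318,-0.172,0,0,0,-8.27],[0.085,0.318,-0.172,0,0,0,-8.27],[0.085,0.497,-0.55,0.004,0,0,-14],[0.085,0.497,-0.55,0.004,0,0,-14],[0.085,0.497,-0.55,0.004,0,0,-14],[0.085,0.497,-0.55,0.004,0,0,-14],[0.085,0.497,-0.55,0.004,0,0,-14],[0.085,0.497,-0.55,0.004,0,0,-14]]])

```text
time_s: 1.3
ee_pos: [0.4549, -0.1114, 0.3012]
orientation: [-2.33, -2.107, 0.0]
contact_force: [0.6, -0.1, 0.7]
gripper_width: 0.0848
finger_force: 0.0
```

```bash
python3 - <<'E'
from h import *
st();rows(([.405,.245,.26],pose(.19)))
E
```

```text
t 1.3 p [ 0.4549 -0.1114  0.3012] F [ 0.6 -0.1  0.7] w 0.0848 ff 0.0 j [-0.48  0.32  1.82  0.    1.   -0.38]
y ang -0.1006 z [-2.e-04  2.e-04 -1.e+00]
[0.3495, -0.0854, 0.0413, -0.0, -0.0, -3.33]
```

Emit:
step_arm(commands=[[[0.085,0.35,-0.085,0.041,0,0,-3.33],[0.085,0.35,-0.085,0.041,0,0,-3.33],[0.085,0.35,-0.085,0.041,0,0,-3.33],[0.085,0.35,-0.085,0.041,0,0,-3.33],[0.085,0.35,-0.085,0.041,0,0,-3.33],[0.085,0.35,-0.085,0.041,0,0,-3.33],[0.085,0.35,-0.085,0.041,0,0,-3.33],[0.085,0.35,-0.085,0.041,0,0,-3.33],[0.085,0.35,-0.085,0.041,0,0,-3.33],[0.085,0.35,-0.085,0.041,0,0,-3.33],[0.085,0.35,-0.085,0.041,0,0,-3.33],[0.085,0.35,-0.085,0.041,0,0,-3.33]]])

```text
time_s: 2.5
ee_pos: [0.4058, 0.2419, 0.2605]
orientation: [2.003, 2.42, -0.0]
contact_force: [-0.2, -0.3, 1.1]
gripper_width: 0.0849
finger_force: 0.0
```

```bash
python3 - <<'E'
from h import *
st()
c=ctrl.get_calibration('wrist');f=ctrl.grab_frame('wrist');cv2.imwrite('pics/w1.png',f[:,:,::-1])
print(c);print(px(c,[.405,.245,.108]))
E
```

```text
t 2.5 p [0.4058 0.2419 0.2605] F [-0.2 -0.3  1.1] w 0.0849 ff 0.0 j [ 0.3   0.39  1.85 -0.    0.9   0.11]
y ang 0.1876 z [ 1.e-04 -2.e-04 -1.e+00]
{'camera_matrix': array([[369.56436466,   0.        , 279.29804446],
       [  0.        , 369.56436466, 210.90792408],
       [  0.        ,   0.        ,   1.        ]]), 'eye': array([0.39299365, 0.3091046 , 0.33134596]), 'rotation': array([-0.27009734, -0.02524235,  0.18670773])}
(np.float64(279.09059787466316), np.float64(215.79831110666515))
```

View pics/w1.png

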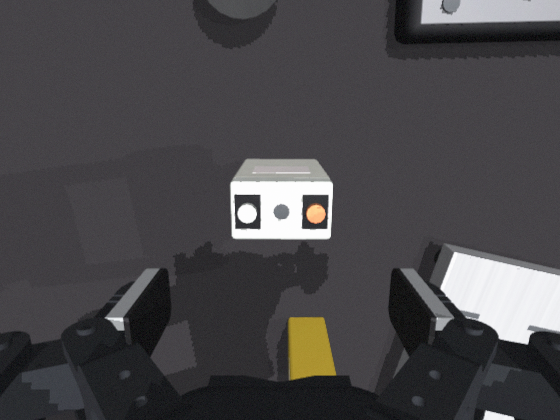

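Wrist view: c's top spans (232–331, 181–238), with studs at (247,213) and (315,213), level with the image, so yaw is aligned.

```bash
python3 - <<'E'
from h import *
c=ctrl.get_calibration('wrist')
P=[onz(c,u,v,.108) for u,v in((232,182),(331,181),(330,238),(233,238))];print(np.round(P,4),np.mean(P,0))
Q=[onz(c,u,v,.114) for u,v in((247,213),(315.5,213))];print(np.round(Q,4),np.mean(Q,0),np.linalg.norm(Q[0]-Q[1]))
m=np.mean(P,0)[:2];rows((np.r_[m,.130],pose(.19)))
E
```

```text
[[0.3726 0.261  0.108 ]
 [0.4321 0.2729 0.108 ]
 [0.4398 0.2367 0.108 ]
 [0.3788 0.2251 0.108 ]] [0.40580959 0.24891444 0.108     ]
[[0.3851 0.2449 0.114 ]
 [0.4262 0.2528 0.114 ]] [0.40563689 0.24885583 0.114     ] 0.041878577053484786
[0.0068, 0.0012, 0.1305, 0.0, 0.0, -0.03]
```

Emit:
step_arm(commands=[[[0.085,0.007,0.001,0.05,0,0,0],[0.085,0.007,0.001,0.09,0,0,0],[0.085,0.007,0.001,0.13,0,0,0],[0.085,0.007,0.001,0.13,0,0,0],[0.085,0.007,0.001,0.13,0,0,0],[0.055,0.007,0.001,0.13,0,0,0],[0.055,0.007,0.001,0.13,0,0,0],[0.055,0.007,0.001,0.13,0,0,0],[0.055,0.007,0.001,0.13,0,0,0],[0.055,0.007,0.001,0.13,0,0,0]]], newtons=40)

```text
time_s: 3.55
ee_pos: [0.4059, 0.2507, 0.1327]
orientation: [1.999, 2.421, 0.006]
contact_force: [-0.6, -1.1, 8.4]
gripper_width: 0.0636
finger_force: 45.6
```

```bash
python3 - <<'E'
from h import *
st();g=fromshelf(0,.016);print(g)
rows(([.42,.24,.25],pose(.19)),([.5,.15,.25],pose(.1)),(np.r_[g,.25],pose(SA)),(np.r_[g,.178],pose(SA)))
E
```

```text
t 3.55 p [0.4059 0.2507 0.1327] F [-0.6 -1.1  8.4] w 0.0636 ff 45.56849777698517 j [ 0.32  0.63  1.94 -0.    0.56  0.13]
y ang 0.1904 z [ 0.0044  0.0012 -1.    ]
[0.61350537 0.05588444]
[-0.0131, 0.0123, -0.1172, 0.05, -0.0, 0.0]
[-0.1166, 0.0738, -0.117, 0.05, -0.01, 1.04]
[-0.2305, 0.1675, -0.1166, 0.05, -0.01, 2.69]
[-0.2305, 0.1672, -0.0446, 0.05, -0.01, 2.69]
```

Emit:
step_arm(commands=[[[0.055,0,0,-0.05,0,0,0],[0.055,-0.013,0.012,-0.1,0,0,0],[0.055,-0.03,0.025,-0.117,0,0,0.5],[0.055,-0.07,0.045,-0.117,0,0,0.7],[0.055,-0.11,0.075,-0.117,0,0,1.04],[0.055,-0.15,0.1,-0.117,0,0,1.5],[0.055,-0.19,0.13,-0.117,0,0,2.1],[0.055,-0.22,0.155,-0.117,0,0,2.69],[0.055,-0.2305,0.1675,-0.117,0,0,2.69],[0.055,-0.2305,0.1675,-0.08,0,0,2.69],[0.055,-0.2305,0.1675,-0.056,0,0,2.69],[0.055,-0.2305,0.1675,-0.056,0,0,2.69]]])

```text
time_s: 4.75
ee_pos: [0.6098, 0.0559, 0.1831]
orientation: [-2.266, -2.166, 0.01]
contact_force: [-1.4, 0.5, -3.8]
gripper_width: 0.0635
finger_force: 48.4
```

```bash
python3 - <<'E'
from h import *
st();g=fromshelf(0,.016);print(g)
rows((np.r_[g,.178],pose(SA)))
c=ctrl.get_calibration('wrist');f=ctrl.grab_frame('wrist');cv2.imwrite('pics/w2.png',f[:,:,::-1])
c=ctrl.get_calibration('side');f=ctrl.grab_frame('side');cv2.imwrite('pics/s2.png',cv2.resize(f[130:320,200:400,::-1],None,fx=3,fy=3,interpolation=2))
E
```

```text
t 4.75 p [0.6098 0.0559 0.1831] F [-1.4  0.5 -3.8] w 0.0635 ff 48.394054770469666 j [-0.09  0.67  1.56  0.    0.92 -0.05]
y ang -0.0448 z [-9.3e-03  9.0e-04 -1.0e+00]
[0.61350537 0.05588444]
[0.0002, 0.0037, 0.0051, -0.11, -0.01, -0.01]
```

View pics/s2.png

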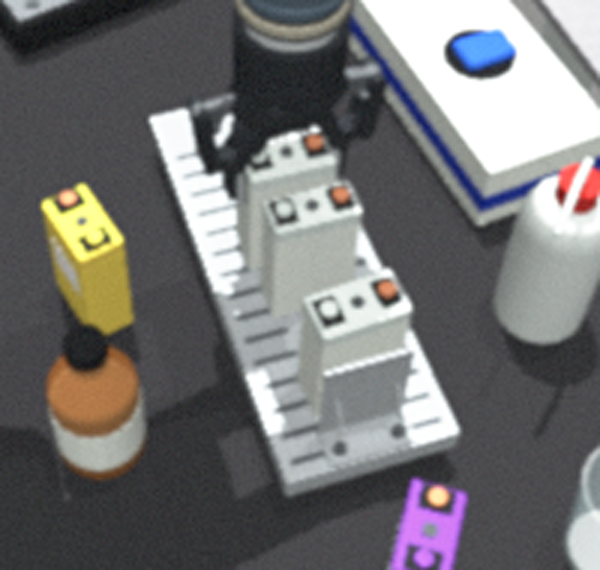

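The side view shows c held behind b with a clear gap, all on the shelf's middle line. Lower it next.

Emit:
step_arm(commands=[[[0.055,0,0.0035,0.002,-0.1,0,0],[0.055,0,0.0035,0.004,-0.1,0,0],[0.055,0,0.0035,0.005,-0.1,0,0],[0.055,0,0.0035,0.005,-0.1,0,0]]])

```text
time_s: 5.25
ee_pos: [0.6166, 0.0557, 0.1819]
orientation: [2.265, 2.167, 0.01]
contact_force: [-0.1, 0.6, -4.8]
gripper_width: 0.0635
finger_force: 48.4
```

```bash
python3 - <<'E'
from h import *
st();print(toshelf(ctrl.get_state()['ee_pos']))
E
```

```text
t 5.25 p [0.6166 0.0557 0.1819] F [-0.1  0.6 -4.8] w 0.0635 ff 48.42801332473755 j [-0.09  0.67  1.55  0.    0.91 -0.05]
y ang -0.0442 z [ 9.3e-03 -4.0e-04 -1.0e+00]
[0.0031193 0.0159969]
```

Emit:
step_arm(commands=[[[0.055,0,-0.003,0.002,0.1,0,0],[0.055,0,-0.003,0.003,0.1,0,0],[0.055,0,-0.003,0.004,0.1,0,0],[0.055,0,-0.003,0.005,0.1,0,0],[0.055,0,-0.003,0.005,0.1,0,0],[0.055,0,-0.003,0.005,0.1,0,0]]])

```text
time_s: 5.85
ee_pos: [0.6131, 0.0558, 0.1779]
orientation: [-2.27, -2.171, 0.001]
contact_force: [-3.0, 0.8, 7.3]
gripper_width: 0.0631
finger_force: 49.5
```

```bash
python3 - <<'E'
from h import *
st();print(toshelf(ctrl.get_state()['ee_pos']))
E
```

```text
t 5.85 p [0.6131 0.0558 0.1779] F [-3.   0.8  7.3] w 0.0631 ff 49.52312529087067 j [-0.09  0.68  1.56 -0.    0.91 -0.05]
y ang -0.0443 z [-8.e-04 -0.e+00 -1.e+00]
[-0.00040453  0.01594657]
```

Emit:
step_arm(commands=[[[0.085,0,0,0,0,0,0],[0.085,0,0,0,0,0,0],[0.085,0,0,0,0,0,0],[0.085,0,0,0,0,0,0],[0.085,0,0,-0.03,0,0,0],[0.085,0,0,-0.07,0,0,0],[0.085,0,0,-0.1,0,0,0],[0.085,0,0,-0.1,0,0,0]]])

```text
time_s: 6.65
ee_pos: [0.6163, 0.0556, 0.2813]
orientation: [2.264, 2.166, 0.011]
contact_force: [0.7, 0.1, 0.6]
gripper_width: 0.0851
finger_force: 0.0
```

```bash
python3 - <<'E'
from h import *
st()
rows(([.487,-.40,.25],pose(-.092)))
E
```

```text
t 6.65 p [0.6163 0.0556 0.2813] F [0.7 0.1 0.6] w 0.0851 ff 0.0 j [-0.09  0.54  1.48  0.    1.11 -0.05]
y ang -0.0443 z [ 1.070e-02 -9.000e-04 -9.999e-01]
[-0.4609, -0.1093, 0.0304, 0.12, 0.0, 0.55]
```

Emit:
step_arm(commands=[[[0.085,-0.461,-0.108,0.03,0,0,0.55],[0.085,-0.461,-0.108,0.03,0,0,0.55],[0.085,-0.461,-0.108,0.03,0,0,0.55],[0.085,-0.461,-0.108,0.03,0,0,0.55],[0.085,-0.461,-0.108,0.03,0,0,0.55],[0.085,-0.461,-0.108,0.03,0,0,0.55],[0.085,-0.461,-0.108,0.03,0,0,0.55],[0.085,-0.461,-0.108,0.03,0,0,0.55],[0.085,-0.461,-0.108,0.03,0,0,0.55],[0.085,-0.461,-0.108,0.03,0,0,0.55],[0.085,-0.461,-0.108,0.03,0,0,0.55],[0.085,-0.461,-0.108,0.03,0,0,0.55]]])

```text
time_s: 7.85
ee_pos: [0.4846, -0.3998, 0.2452]
orientation: [-2.321, -2.113, -0.001]
contact_force: [-0.1, -0.0, 0.4]
gripper_width: 0.0849
finger_force: 0.0
```

```bash
python3 - <<'E'
from h import *
st()
c=ctrl.get_calibration('wrist');f=ctrl.grab_frame('wrist')[:,:,::-1];cv2.imwrite('pics/w3.png',f)
print(px(c,[.4867,-.383,.034]))
m=(f.min(2)>140).astype(np.uint8);cs,_=cv2.findContours(m,0,2)
for k in cs:
    if cv2.contourArea(k)>1500:
        print(cv2.boundingRect(k),cv2.minAreaRect(np.array([onz(c,*p[0],.034)[:2]*1000 for p in k],np.float32)))
E
```

```text
t 7.85 p [ 0.4846 -0.3998  0.2452] F [-0.1 -0.   0.4] w 0.0849 ff 0.0 j [-0.87  0.6   1.48  0.    1.07 -0.77]
y ang -0.0939 z [-0.0012  0.0023 -1.    ]
(np.float64(280.82723408260364), np.float64(177.89617558309578))
(238, 102, 87, 142) ((486.935791015625, -381.6164245605469), (109.77739715576172, 63.80711364746094), 84.5907974243164)
```

View pics/w3.png

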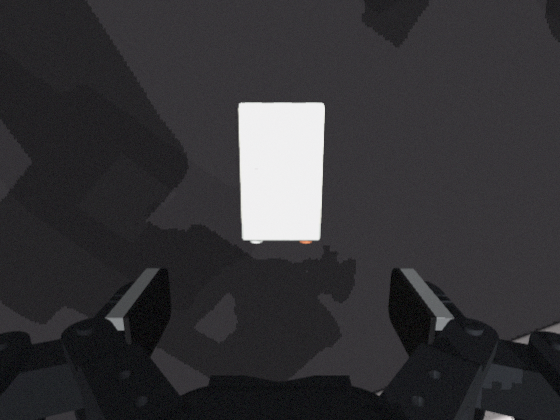

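Wrist view: d lies at (281,172), studs at (257,241)/(306,241) toward the gripper side (−y), as planned.

```bash
cat >> h.py <<'E'
def tcp(g,q,back=0): return np.array(g)-(.054+back)*q.apply([0,0,1])
E
python3 - <<'E'
from h import *
q=pose(-.0944,np.radians(40));g=[.4855,-.397,.024]
rows((tcp(g,q,.09),q),(tcp(g,q),q));print(tcp(g,q,.09),tcp(g,q))
E
```

```text
[-0.0909, 0.0003, 0.1109, -0.02, 7.98, 0.02]
[-0.0331, 0.0005, 0.18, -0.02, 7.98, 0.02]
[ 0.47677517 -0.4891493   0.1343104 ] [ 0.48222819 -0.43155599  0.0653664 ]
```

Emit:
step_arm(commands=[[[0.085,-0.03,0,0.02,0,1.6,0],[0.085,-0.06,0,0.045,0,3.2,0],[0.085,-0.08,0,0.07,0,4.8,0],[0.085,-0.09,0,0.09,0,6.4,0],[0.085,-0.091,0,0.111,0,7.98,0],[0.085,-0.091,0,0.111,0,7.98,0],[0.085,-0.091,0,0.111,0,7.98,0],[0.085,-0.091,0,0.111,0,7.98,0]]])

```text
time_s: 8.7
ee_pos: [0.4783, -0.4894, 0.1379]
orientation: [-1.911, -1.748, -0.692]
contact_force: [0.5, -0.5, 0.3]
gripper_width: 0.0849
finger_force: 0.0
```

```bash
python3 - <<'E'
from h import *
st();q=pose(-.0944,np.radians(40));g=[.4855,-.397,.024]
rows((tcp(g,q,.0),q))
E
```

```text
t 8.7 p [ 0.4783 -0.4894  0.1379] F [ 0.5 -0.5  0.3] w 0.0849 ff 0.0 j [-1.08  0.98  1.09  0.36  1.66 -1.07]
y ang -0.09 z [ 0.0587  0.6359 -0.7695]
[-0.0017, -0.0014, 0.0929, -0.02, 0.06, 0.05]
```

Emit:
step_arm(commands=[[[0.085,-0.001,-0.001,0.04,0,0,0],[0.085,-0.002,-0.001,0.075,0,0,0],[0.085,-0.002,-0.001,0.091,0,0,0],[0.085,-0.002,-0.001,0.091,0,0,0],[0.085,-0.002,-0.001,0.091,0,0,0],[0.055,-0.002,-0.001,0.091,0,0,0],[0.055,-0.002,-0.001,0.091,0,0,0],[0.055,-0.002,-0.001,0.091,0,0,0],[0.055,-0.002,-0.001,0.091,0,0,0],[0.055,-0.002,-0.001,0.091,0,0,0]]], newtons=70)

```text
time_s: 9.7
ee_pos: [0.4819, -0.4359, 0.0667]
orientation: [-1.914, -1.746, -0.695]
contact_force: [-0.3, -1.8, 7.8]
gripper_width: 0.0627
finger_force: 78.0
```

```bash
python3 - <<'E'
from h import *
st();q0=pose(-.0944,np.radians(40))
s=ctrl.get_state();p=s['ee_pos']
rows((p+[0,0,.2],q0),([.52,-.30,.30],pose(-.08,0)))
E
```

```text
t 9.7 p [ 0.4819 -0.4359  0.0667] F [-0.3 -1.8  7.8] w 0.0627 ff 77.97975540161133 j [-1.04  1.03  1.22  0.39  1.48 -1.1 ]
y ang -0.0934 z [ 0.0624  0.6362 -0.769 ]
[0.1278, 0.0007, -0.1538, 0.02, 0.05, 0.03]
[0.2559, 0.0261, -0.0905, 0.09, -7.95, -0.13]
```

```bash
cat >> h.py <<'E'
# d in tool, from the grasp
_q0=R.from_rotvec([-1.914,-1.746,-.695]);_p0=np.array([.4819,-.4359,.0667])
_u=np.array([np.cos(np.pi+1.4764),np.sin(np.pi+1.4764),0])
_x=np.cross([0,0,1],_u)*-1;_x=-np.cross(_u,[0,0,1]) if _x[0]<0 else _x
_x=_x if _x[0]>0 else -_x
DC=_q0.inv()*R.from_matrix(np.c_[_x,np.cross(_u,_x),_u]);DP=_q0.inv().apply(np.array([.4869,-.382,.0175])-_p0)
def dgoal(y,lift):
    # tcp pose that holds d upright at shelf (0,y), bottom 'lift' above the shelf
    ca,sa=np.cos(SA),np.sin(SA);q=R.from_matrix(np.array([[ca,-sa,0],[sa,ca,0],[0,0,1]]))*DC.inv()
    return np.r_[fromshelf(0,y),.099+lift]-q.apply(DP),q
E
python3 - <<'E'
from h import *
print(_x:=0,DP,DC.as_matrix().round(3))
p,q=dgoal(.066,.09);print(p,q.as_matrix().round(3))
s=ctrl.get_state()
rows((s['ee_pos']+[0,0,.1],R.from_rotvec(s['orientation'])),([.53,-.25,.33],pose(-.07)),(p,q))
E
```

```text
0 [ 0.0101849  -0.00020161  0.07243671] [[-0.003  0.639 -0.769]
 [ 1.     0.004 -0.001]
 [ 0.002 -0.769 -0.639]]
[0.61798124 0.15498347 0.24313132] [[ 0.025  0.999 -0.032]
 [ 0.639 -0.041 -0.768]
 [-0.769 -0.001 -0.639]]
[0.0639, 0.0004, -0.0769, 0.0, 0.0, 0.0]
[0.314, 0.0315, -0.0812, 0.13, -7.95, -0.24]
[0.5748, 0.081, 0.2488, 0.0, -18.0, -0.68]
```

Emit:
step_arm(commands=[[[0.055,0.02,0,-0.025,0,0,0],[0.055,0.05,0,-0.06,0,0,0],[0.055,0.08,0,-0.09,0,-1,0],[0.055,0.11,0.005,-0.1,0,-2.5,0],[0.055,0.15,0.01,-0.1,0,-4,-0.1],[0.055,0.19,0.02,-0.1,0.1,-5.5,-0.2],[0.055,0.235,0.03,-0.095,0.1,-7,-0.2],[0.055,0.28,0.032,-0.09,0.1,-7.9,-0.2],[0.055,0.314,0.032,-0.081,0.1,-7.95,-0.24],[0.055,0.314,0.032,-0.081,0.1,-7.95,-0.24],[0.055,0.314,0.032,-0.081,0.1,-7.95,-0.24]]])

```text
time_s: 10.8
ee_pos: [0.5302, -0.248, 0.3281]
orientation: [-2.295, -2.143, -0.001]
contact_force: [1.1, 0.0, -3.7]
gripper_width: 0.063
finger_force: 78.3
```

```bash
python3 - <<'E'
from h import *
st()
p,q=dgoal(.066,.09)
rows(([.60,.0,.33],pose(-.05,np.radians(-25))),(p,q))
E
```

```text
t 10.8 p [ 0.5302 -0.248   0.3281] F [ 1.1  0.  -3.7] w 0.063 ff 78.31364035606384 j [-0.63  0.45  1.51  0.    1.19 -0.56]
y ang -0.0686 z [-8.0e-04  1.9e-03 -1.0e+00]
[0.2522, 0.0526, -0.0015, -0.06, -5.02, -0.21]
[0.4079, 0.06, 0.0857, -0.14, -10.07, -0.3]
```

Emit:
step_arm(commands=[[[0.055,0.045,0.01,0,0,-1,0],[0.055,0.09,0.02,0,0,-2,0],[0.055,0.135,0.03,0,0,-3,-0.1],[0.055,0.18,0.04,0,0,-4,-0.2],[0.055,0.22,0.05,0,0,-5,-0.2],[0.055,0.265,0.054,0,-0.1,-6,-0.2],[0.055,0.31,0.058,0,-0.1,-7.4,-0.3],[0.055,0.35,0.06,0.02,-0.14,-8.8,-0.3],[0.055,0.39,0.06,0.05,-0.14,-10.07,-0.3],[0.055,0.408,0.06,0.086,-0.14,-10.07,-0.3],[0.055,0.408,0.06,0.086,-0.14,-10.07,-0.3],[0.055,0.408,0.06,0.086,-0.14,-10.07,-0.3]]])

```text
time_s: 12.0
ee_pos: [0.6191, 0.1531, 0.2404]
orientation: [1.74, 1.67, -0.822]
contact_force: [0.3, -0.0, -2.7]
gripper_width: 0.0631
finger_force: 78.3
```

```bash
python3 - <<'E'
from h import *
st()
p,q=dgoal(.066,.09);p2,_=dgoal(.066,.012)
rows((p,q),(p2,q))
f=ctrl.grab_frame('side');cv2.imwrite('pics/s3.png',cv2.resize(f[100:320,180:420,::-1],None,fx=2.6,fy=2.6,interpolation=2))
E
```

```text
t 12.0 p [0.6191 0.1531 0.2404] F [ 0.3 -0.  -2.7] w 0.0631 ff 78.28059911727905 j [ 0.32  0.8   1.32 -0.81  1.48  0.63]
y ang -0.0433 z [-0.0363 -0.7683 -0.639 ]
[-0.0009, -0.0012, -0.0032, -0.05, 0.0, 0.01]
[0.0591, -0.0008, 0.0467, -0.05, 0.0, 0.01]
```

View pics/s3.png

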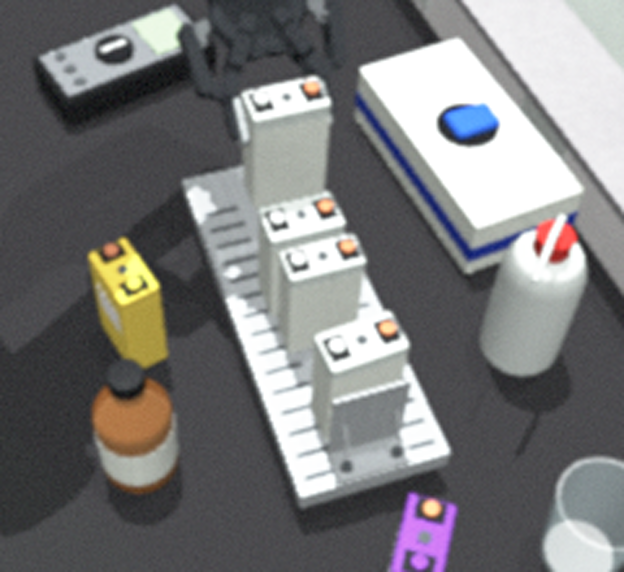

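The side view shows d held upright, studs up, behind c and in line. All other cells are standing and the bystanders are untouched. Now lower it.

Emit:
step_arm(commands=[[[0.055,0.02,-0.001,0.015,0,0,0],[0.055,0.04,-0.001,0.031,0,0,0],[0.055,0.055,-0.001,0.044,0,0,0],[0.055,0.059,-0.001,0.047,0,0,0],[0.055,0.059,-0.001,0.047,0,0,0],[0.055,0.059,-0.001,0.047,0,0,0]]])

```text
time_s: 12.65
ee_pos: [0.6187, 0.1555, 0.1689]
orientation: [1.742, 1.667, -0.814]
contact_force: [-0.3, 0.1, -4.2]
gripper_width: 0.0627
finger_force: 78.3
```

```bash
python3 - <<'E'
from h import *
st()
p,q=dgoal(.066,.0);rows((p,q),(p-[0,0,.002],q))
E
```

```text
t 12.65 p [0.6187 0.1555 0.1689] F [-0.3  0.1 -4.2] w 0.0627 ff 78.29786539077759 j [ 0.32  0.89  1.34 -0.82  1.39  0.73]
y ang -0.0428 z [-0.0319 -0.7676 -0.6402]
[0.0117, -0.0007, 0.0105, 0.0, -0.01, -0.04]
[0.0133, -0.0007, 0.0118, 0.0, -0.01, -0.04]
```

Emit:
step_arm(commands=[[[0.055,0.006,-0.0007,0.005,0,0,0],[0.055,0.009,-0.0007,0.0077,0,0,0],[0.055,0.0105,-0.0007,0.009,0,0,0],[0.055,0.0105,-0.0007,0.009,0,0,0]]])

```text
time_s: 13.05
ee_pos: [0.617, 0.1559, 0.1541]
orientation: [1.74, 1.669, -0.817]
contact_force: [-0.7, 0.5, -0.5]
gripper_width: 0.0627
finger_force: 78.7
```

Emit:
step_arm(commands=[[[0.055,0.001,0,0.0007,0,0,0],[0.055,0.0016,0,0.0013,0,0,0],[0.055,0.0016,0,0.0013,0,0,0]]])

```text
time_s: 13.35
ee_pos: [0.617, 0.156, 0.154]
orientation: [1.739, 1.667, -0.818]
contact_force: [-2.9, 2.0, 8.0]
gripper_width: 0.0626
finger_force: 79.5
```

```bash
python3 - <<'E'
from h import *
st()
p,q=dgoal(.066,.0);rows((p,q))
E
```

```text
t 13.35 p [0.617 0.156 0.154] F [-2.9  2.   8. ] w 0.0626 ff 79.49600458145142 j [ 0.33  0.91  1.34 -0.82  1.38  0.74]
y ang -0.0425 z [-0.0329 -0.7697 -0.6376]
[0.0, 0.001, 0.0013, -0.01, 0.02, -0.02]
```

Emit:
step_arm(commands=[[[0.07,0,0,0,0,0,0],[0.085,0,0,0,0,0,0],[0.085,0,0,0,0,0,0],[0.085,0,0,0,0,0,0],[0.085,0,0,-0.02,0,0,0],[0.085,0,0,-0.05,0,0,0],[0.085,0,0,-0.08,0,0,0],[0.085,0,0,-0.11,0,0,0],[0.085,0,0,-0.11,0,0,0]]])

```text
time_s: 14.25
ee_pos: [0.622, 0.2434, 0.2247]
orientation: [1.74, 1.669, -0.806]
contact_force: [-0.8, -0.3, 0.3]
gripper_width: 0.085
finger_force: 0.0
```

```bash
python3 - <<'E'
from h import *
st()
c=ctrl.get_calibration('top');f=ctrl.grab_frame('top')[:,:,::-1];cv2.imwrite('pics/t4.png',cv2.resize(f[150:240,205:355],None,fx=5,fy=5,interpolation=2))
g=fromshelf(0,.135);q=pose(SA);rows((np.r_[g,.28],q))
E
```

```text
t 14.25 p [0.622  0.2434 0.2247] F [-0.8 -0.3  0.3] w 0.085 ff 0.0 j [ 0.44  0.87  1.18 -0.75  1.58  0.67]
y ang -0.0389 z [-0.0261 -0.7659 -0.6424]
[-0.0866, 0.0004, 0.0148, 0.04, 10.02, 0.03]
```

View pics/t4.png

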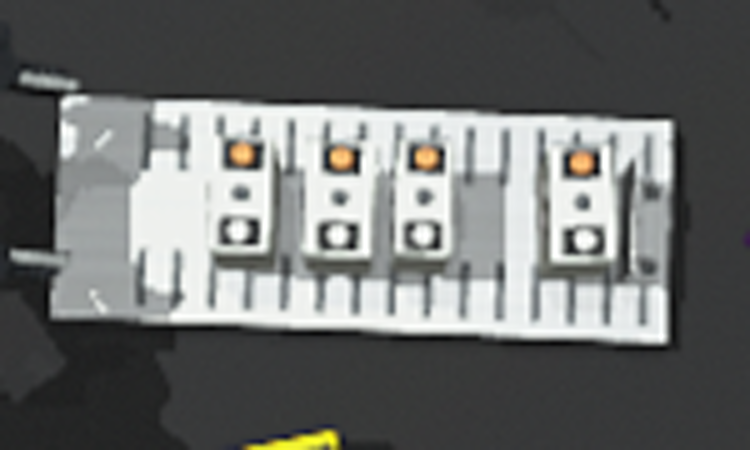

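Top crop shows all four upright in line: d (242,154)/(240,231), c (341,157)/(338,236), b (426,157)/(424,234), a (581,163)/(583,240).

```bash
python3 - <<'E'
from h import *
c=ctrl.get_calibration('top')
for n,ps in(('d',[(242,154),(240,231)]),('c',[(341,157),(338,236)]),('b',[(426,157),(424,234)]),('a',[(581,163),(583,240)])):
    P=[toshelf(onz(c,205+u/5-.4,150+v/5-.4,.159)) for u,v in ps];d=P[0]-P[1];print(n,((P[0]+P[1])/2).round(4),'yaw',np.arctan2(d[1],d[0]).round(3),np.hypot(*d).round(4))
q=pose(SA,np.radians(-35))
rows((np.r_[fromshelf(0,.185),.17],q),(np.r_[fromshelf(0,.156),.112],q))
E
```

```text
d [-0.0016  0.0649] yaw 0.021 0.0421
c [-0.0015  0.0114] yaw 0.006 0.0432
b [ 0.0011 -0.0349] yaw 0.015 0.0421
a [ 0.0014 -0.1203] yaw 0.061 0.0421
[0.0298, 0.0003, 0.047, 0.05, 3.02, 0.02]
[0.0558, 0.0001, 0.1064, 0.05, 3.02, 0.02]
```

Emit:
step_arm(commands=[[[0.03,0.015,0,0.02,0,1.5,0],[0.03,0.03,0,0.047,0,3.02,0],[0.03,0.04,0,0.07,0,3.02,0],[0.03,0.052,0,0.098,0,3.02,0],[0.03,0.056,0,0.106,0,3.02,0],[0.03,0.056,0,0.106,0,3.02,0],[0.03,0.056,0,0.106,0,3.02,0]]])

```text
time_s: 15.0
ee_pos: [0.6185, 0.1941, 0.1106]
orientation: [1.916, 1.836, -0.608]
contact_force: [0.8, 0.1, 1.4]
gripper_width: 0.0303
finger_force: 0.0
```

```bash
python3 - <<'E'
from h import *
st();p=ctrl.get_state()['ee_pos'];print(toshelf(p))
q=pose(SA,np.radians(-35))
for y in(.136,.120,.08,.05,.04): rows((np.r_[fromshelf(0,y),.112],q))
f=ctrl.grab_frame('side');cv2.imwrite('pics/s5.png',cv2.resize(f[100:320,180:420,::-1],None,fx=2.6,fy=2.6,interpolation=2))
E
```

```text
t 15.0 p [0.6185 0.1941 0.1106] F [0.8 0.1 1.4] w 0.0303 ff 0.0 j [ 0.32  0.92  1.35 -0.62  1.2   0.69]
y ang -0.0428 z [-0.0263 -0.5748 -0.8179]
[-0.0011142   0.15432053]
[-0.0158, 0.0011, 0.0094, -0.01, 0.02, 0.03]
[-0.0289, 0.0011, 0.0186, -0.01, 0.02, 0.03]
[-0.0616, 0.001, 0.0416, -0.01, 0.02, 0.03]
[-0.0862, 0.001, 0.0588, -0.01, 0.02, 0.03]
[-0.0943, 0.001, 0.0646, -0.01, 0.02, 0.03]
```

View pics/s5.png

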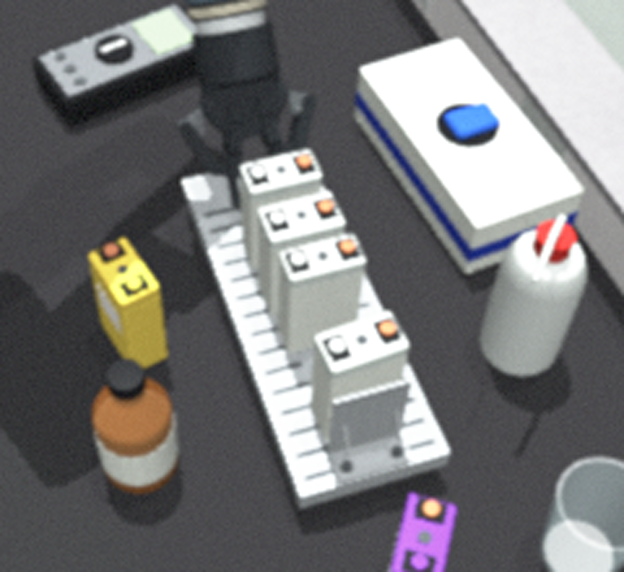

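Fingers sit behind d, low and clear of it, with nothing disturbed. Start a gentle push.

Emit:
step_arm(commands=[[[0.03,-0.006,0.001,0.003,0,0,0],[0.03,-0.01,0.001,0.006,0,0,0],[0.03,-0.0135,0.001,0.0085,0,0,0],[0.03,-0.016,0.001,0.01,0,0,0],[0.03,-0.0185,0.001,0.0118,0,0,0],[0.03,-0.021,0.001,0.0135,0,0,0],[0.03,-0.0235,0.001,0.0152,0,0,0],[0.03,-0.026,0.001,0.017,0,0,0]]])

```text
time_s: 15.85
ee_pos: [0.6185, 0.1639, 0.1121]
orientation: [1.915, 1.837, -0.605]
contact_force: [-0.1, 1.7, 1.0]
gripper_width: 0.0301
finger_force: 1.2
```

```bash
python3 - <<'E'
from h import *
st();print(toshelf(ctrl.get_state()['ee_pos']))
c=ctrl.get_calibration('top');f=ctrl.grab_frame('top')[:,:,::-1];h=cv2.cvtColor(f,cv2.COLOR_BGR2HSV)
m=cv2.inRange(h[170:200,225:345],(5,120,150),(22,255,255));n,_,s,k=cv2.connectedComponentsWithStats(m)
print([(toshelf(onz(c,225+x,170+y,.159)).round(4).tolist(),int(a[4])) for (x,y),a in zip(k[1:],s[1:])])
E
```

```text
t 15.85 p [0.6185 0.1639 0.1121] F [-0.1  1.7  1. ] w 0.0301 ff 1.1879021907225251 j [ 0.28  0.9   1.39 -0.64  1.15  0.67]
y ang -0.0419 z [-0.0244 -0.574  -0.8185]
[0.00022337 0.12408783]
[([0.0196, 0.0564], 14), ([0.0194, 0.0119], 15), ([0.0214, -0.0343], 15), ([0.0222, -0.1186], 15)]
```

Emit:
step_arm(commands=[[[0.03,-0.0025,0,0.0017,0,0,0],[0.03,-0.005,0,0.0034,0,0,0],[0.03,-0.0075,0,0.0052,0,0,0],[0.03,-0.01,0,0.0069,0,0,0],[0.03,-0.0123,0,0.0086,0,0,0],[0.03,-0.0148,0,0.0103,0,0,0],[0.03,-0.0172,0,0.012,0,0,0],[0.03,-0.0197,0,0.0138,0,0,0],[0.03,-0.0221,0,0.0155,0,0,0],[0.03,-0.0246,0,0.0172,0,0,0],[0.03,-0.027,0,0.0189,0,0,0],[0.03,-0.0295,0,0.0206,0,0,0]]])

```text
time_s: 17.1
ee_pos: [0.6171, 0.1283, 0.1122]
orientation: [1.916, 1.837, -0.604]
contact_force: [-0.0, 6.8, 0.3]
gripper_width: 0.0302
finger_force: 3.4
```

```bash
cat > v.py <<'E'
from h import *
st();print(toshelf(ctrl.get_state()['ee_pos']))
c=ctrl.get_calibration('top');f=ctrl.grab_frame('top')[:,:,::-1];h=cv2.cvtColor(f,cv2.COLOR_BGR2HSV)
m=cv2.inRange(h[170:200,225:345],(5,120,150),(22,255,255));n,_,s,k=cv2.connectedComponentsWithStats(m)
print([(toshelf(onz(c,225+x,170+y,.159)).round(4).tolist(),int(a[4])) for (x,y),a in zip(k[1:],s[1:])])
E
python3 v.py
```

```text
t 17.1 p [0.6171 0.1283 0.1122] F [-0.   6.8  0.3] w 0.0302 ff 3.371226964518428 j [ 0.23  0.89  1.44 -0.67  1.11  0.66]
y ang -0.0418 z [-0.0239 -0.5731 -0.8191]
[0.00037433 0.0884979 ]
[([0.0203, 0.0209], 14), ([0.0199, -0.0143], 14), ([0.0213, -0.0488], 16), ([0.0222, -0.1186], 15)]
```

Emit:
step_arm(commands=[[[0.03,-0.0025,0,0.0017,0,0,0],[0.03,-0.005,0,0.0034,0,0,0],[0.03,-0.0075,0,0.0052,0,0,0],[0.03,-0.01,0,0.0069,0,0,0],[0.03,-0.0123,0,0.0086,0,0,0],[0.03,-0.0148,0,0.0103,0,0,0],[0.03,-0.0172,0,0.012,0,0,0],[0.03,-0.0197,0,0.0138,0,0,0],[0.03,-0.0221,0,0.0155,0,0,0],[0.03,-0.0246,0,0.0172,0,0,0],[0.03,-0.027,0,0.0189,0,0,0],[0.03,-0.0295,0,0.0206,0,0,0]]])

```text
time_s: 18.35
ee_pos: [0.6155, 0.0922, 0.1122]
orientation: [1.916, 1.837, -0.604]
contact_force: [0.4, 6.9, 0.4]
gripper_width: 0.03
finger_force: 3.3
```

```bash
python3 v.py
```

```text
t 18.35 p [0.6155 0.0922 0.1122] F [0.4 6.9 0.4] w 0.03 ff 3.3009751606732607 j [ 0.17  0.87  1.48 -0.7   1.06  0.65]
y ang -0.0419 z [-0.0241 -0.5733 -0.819 ]
[0.0003543  0.05241064]
[([0.0199, -0.0143], 14), ([0.0197, -0.0506], 16), ([0.0222, -0.0852], 16), ([0.0222, -0.1186], 15)]
```

Emit:
step_arm(commands=[[[0.03,-0.0016,0,0.0011,0,0,0],[0.03,-0.0033,0,0.0023,0,0,0],[0.03,-0.005,0,0.0034,0,0,0],[0.03,-0.0066,0,0.0046,0,0,0],[0.03,-0.0074,0,0.0052,0,0,0]]])

```text
time_s: 18.9
ee_pos: [0.6153, 0.0838, 0.1122]
orientation: [1.916, 1.838, -0.602]
contact_force: [0.1, 9.2, 2.0]
gripper_width: 0.0298
finger_force: 4.6
```

Emit:
step_arm(commands=[[[0.03,-0.0008,0,0.0006,0,0,0],[0.03,-0.0016,0,0.0011,0,0,0]]])

```text
time_s: 19.1
ee_pos: [0.6153, 0.082, 0.1123]
orientation: [1.916, 1.838, -0.602]
contact_force: [-0.3, 8.9, 1.3]
gripper_width: 0.0299
finger_force: 4.4
```

```bash
python3 v.py
```

```text
t 19.1 p [0.6153 0.082  0.1123] F [-0.3  8.9  1.3] w 0.0299 ff 4.443506933748722 j [ 0.16  0.87  1.49 -0.71  1.05  0.64]
y ang -0.0413 z [-0.0229 -0.5723 -0.8198]
[0.00059399 0.04219952]
[([0.0204, -0.0247], 15), ([0.0197, -0.0611], 14), ([0.0228, -0.0947], 16), ([0.022, -0.1285], 14)]
```

Sliding with all four takes about 9 N. Go on by 1 mm rows.

Emit:
step_arm(commands=[[[0.03,-0.0008,0,0.0006,0,0,0],[0.03,-0.0016,0,0.0011,0,0,0]]])

```text
time_s: 19.35
ee_pos: [0.6152, 0.0801, 0.1122]
orientation: [1.916, 1.838, -0.602]
contact_force: [0.6, 9.2, 0.6]
gripper_width: 0.0299
finger_force: 4.4
```

Emit:
step_arm(commands=[[[0.03,-0.0008,0,0.0006,0,0,0],[0.03,-0.0016,0,0.0011,0,0,0]]])

```text
time_s: 19.55
ee_pos: [0.615, 0.0782, 0.1122]
orientation: [1.916, 1.838, -0.602]
contact_force: [0.6, 9.3, 1.4]
gripper_width: 0.0299
finger_force: 4.4
```

```bash
python3 v.py
```

```text
t 19.55 p [0.615  0.0782 0.1122] F [0.6 9.3 1.4] w 0.0299 ff 4.4135382771492 j [ 0.15  0.87  1.49 -0.71  1.04  0.64]
y ang -0.0413 z [-0.023  -0.5723 -0.8198]
[0.0005582  0.03831305]
[([0.0207, -0.0282], 15), ([0.0198, -0.0638], 14), ([0.0221, -0.0991], 16), ([0.0219, -0.132], 15)]
```

Emit:
step_arm(commands=[[[0.03,-0.0008,0,0.0006,0,0,0],[0.03,-0.0012,0,0.0009,0,0,0]]])

```text
time_s: 19.8
ee_pos: [0.6151, 0.0777, 0.1123]
orientation: [1.917, 1.838, -0.6]
contact_force: [-0.7, 14.7, 3.6]
gripper_width: 0.0302
finger_force: 6.9
```

Emit:
step_arm(commands=[[[0.03,-0.0008,0,0.0006,0,0,0],[0.03,-0.0012,0,0.0009,0,0,0]]])

```text
time_s: 20.0
ee_pos: [0.615, 0.0774, 0.1124]
orientation: [1.918, 1.839, -0.597]
contact_force: [-1.5, 18.0, 4.9]
gripper_width: 0.0303
finger_force: 9.2
```

Emit:
step_arm(commands=[[[0.03,-0.0008,0,0.0006,0,0,0],[0.03,-0.0012,0,0.0009,0,0,0]]])

```text
time_s: 20.2
ee_pos: [0.6149, 0.0772, 0.1125]
orientation: [1.919, 1.84, -0.594]
contact_force: [-2.5, 22.1, 6.4]
gripper_width: 0.0304
finger_force: 11.4
```

The row is closed: force climbs 9→22 N while the tool stands still. Back off and look from above.

Emit:
step_arm(commands=[[[0.03,0.003,0,-0.002,0,0,0],[0.03,0.012,0,-0.008,0,0,0],[0.03,0.025,0,-0.017,0,0,0],[0.03,0.025,0,-0.06,0,0,0],[0.03,0.025,0,-0.1,0,0,0],[0.03,0.025,0,-0.14,0,0,0],[0.03,0.025,0,-0.18,0,0,0],[0.03,0.025,0,-0.18,0,0,0]]])

```text
time_s: 21.0
ee_pos: [0.622, 0.1998, 0.2504]
orientation: [1.913, 1.835, -0.593]
contact_force: [1.2, 0.3, -0.1]
gripper_width: 0.0298
finger_force: 0.0
```

```bash
python3 v.py; python3 - <<'E'
from h import *
rows((np.r_[fromshelf(0,-.055),.31],pose(SA)))
E
```

```text
t 21.0 p [0.622  0.1998 0.2504] F [ 1.2  0.3 -0.1] w 0.0298 ff 0.0 j [ 0.33  0.74  1.29 -0.58  1.39  0.56]
y ang -0.0389 z [-0.0149 -0.5726 -0.8197]
[0.00214024 0.1601404 ]
[([0.0205, -0.0284], 16), ([0.0199, -0.0643], 15), ([0.0221, -0.0991], 16), ([0.0218, -0.1324], 16)]
[-0.2105, -0.0016, 0.0715, 0.06, 7.01, 0.03]
```

Emit:
step_arm(commands=[[[0.03,-0.025,0,-0.035,0,1.5,0],[0.03,-0.05,0,-0.03,0,3,0],[0.03,-0.09,0,-0.01,0,4.5,0],[0.03,-0.13,0,0.02,0,6,0],[0.03,-0.17,-0.001,0.045,0,7.01,0],[0.03,-0.21,-0.0016,0.0715,0,7.01,0],[0.03,-0.21,-0.0016,0.0715,0,7.01,0],[0.03,-0.21,-0.0016,0.0715,0,7.01,0],[0.03,-0.21,-0.0016,0.0715,0,7.01,0]]])

```text
time_s: 21.95
ee_pos: [0.6086, -0.0157, 0.3061]
orientation: [-2.266, -2.172, 0.005]
contact_force: [0.1, 0.7, -0.3]
gripper_width: 0.03
finger_force: 0.0
```

```bash
python3 - <<'E'
from h import *
st()
c=ctrl.get_calibration('wrist');f=ctrl.grab_frame('wrist')[:,:,::-1];cv2.imwrite('pics/w6.png',f)
print([np.round(px(c,np.r_[fromshelf(0,y),z])) for y,z in((-.15,.13),(-.05,.153),(0,.045))])
E
```

```text
t 21.95 p [ 0.6086 -0.0157  0.3061] F [ 0.1  0.7 -0.3] w 0.03 ff 0.0 j [-0.21  0.5   1.47 -0.    1.17 -0.17]
y ang -0.0422 z [-4.3e-03  1.0e-04 -1.0e+00]
[array([283., 330.]), array([284., 212.]), array([283., 123.])]
```

View pics/w6.png

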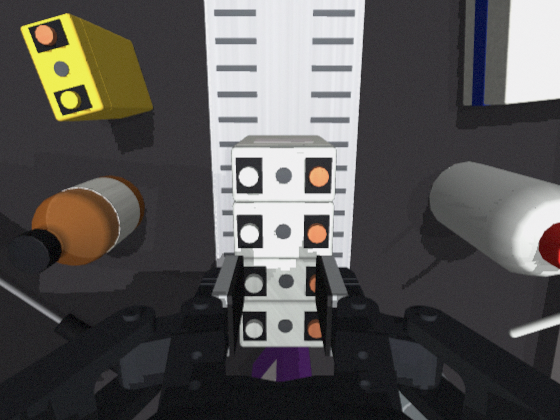

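Wrist view: d (284,177), c (284,232), b (285,282) and a (285,327) stand face to face with only thin seams between them. They are in line with the shelf's middle, and the gripper is clear.

```bash
python3 - <<'E'
from bench import ctrl
print(ctrl.job_done())
E
```

```text
the job is handed in; nothing more can be done
None
```

The job is handed in at about 22 s: all four cells stand upright, studs up and within about 1 mm of the shelf's middle line, pushed against the end plate until the force rose from 9 N to 22 N with the tool at a standstill.

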